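# Ballast the desk lamp stand and hold its arm over the fork

## Robot

A 6-joint arm with a two-finger parallel gripper is mounted at the origin on the work surface. World frame = base frame: x ahead of the robot, y to its left, z up, the work surface at z = 0. Lengths are in m, angles in rad, forces in N, time in s.
With the tool pointing down it reaches from about 0.35 to 0.875 m from the base axis. Payload 4.2 kg.
Tool frame: the origin (TCP) lies between the finger pads; the fingertips stand 22 mm ahead of it and the grasp point (between the pads) lies 3 mm ahead of it; z points along the fingers, y is the line along which they close (so a half turn about z gives the same grasp; the last joint's range is limited). The gripper opens to 85 mm and grips with 20 to 120 N. Pads are 22 mm wide; open, the fingers measure 114 mm over their backs; the gripper's body (76 mm by 85 mm) begins 54 mm behind the grasp point. The pads swing forward as they close: fully open they stand 13 mm farther back than shut.
Start: joints at [-0.968, 0.385, 0.008, 0, -1.194, -0.259], TCP at [0.211, -0.588, 0.253] pointing down, gripper open.
Joint ranges: [-3.14, 3.14], [-1.21, 2.06], [-1.07, 1.41], [-3.16, 2.05], [-2.99, -0.16], [-3.1, 3.1]. Speed limits (rad/s): [2.79, 2.79, 3.14, 3.14, 3.14, 3.14].

## Interface

Orientations are given as [roll, pitch, yaw] about the fixed x, y, z axes, in that order (R = Rz(yaw) Ry(pitch) Rx(roll)).
In Python, from cell import bot, hand, viewer gives the robot as it stands. The module is installed in compiled form; this text tells all that it offers. Calls block until the motion is done:
- bot.move_ptp(position, orientation): joint-space move of the TCP to a pose.
- bot.movel(position, frame=None, velocity=0.15): straight line of the TCP; frame=None keeps the orientation; velocity is the mean speed in m/s.
- bot.move_j(angles): joint-space move.
- hand.set_gripper(opening): finger opening in m; the grip force is fixed at half the most; returns when the fingers have stopped.
- bot.pause(seconds).
- bot.ik(position, orientation): joint angles nearest the present ones, or None.
- bot.get_obs(): the state.
- viewer.read_camera(name): name is "scene" or "top" or "wrist"; returns a dict with "image" (480x640x3 uint8, blue, green, red), "K" (3x3 intrinsics, pixels), "D" ([k1, k2, p1, p2, k3] as OpenCV has them; the pictures are not rectified), "pose" (4x4, takes a point from camera to world coordinates). Camera axes: x right, y down, z forward; pixel columns grow to the right and rows downward; lengths in m; the calibration is good to about 2 mm. A picture is of the moment at which its call begins. There is no depth.
A pose or a line that the arm cannot do raises bot.MotionError and nothing moves.
- bot.hand_in(): hands the job in; it is judged then, once.
The state is a dict: "t": time; "joint_positions": joint angles; "joint_velocities": joint speeds; "joint_efforts": joint torques, N m; "eef_pos": TCP position; "ee_rot": TCP orientation; "ft_force": force on the tool from outside, world axes, zero at the start; "wrist_torque": the same for the moment, N m; "finger_gap": finger opening in m; "grasp_force": force on a finger pad.
Only numpy, scipy, OpenCV 4.12 (cv2) and the standard library are available. Lean on these libraries where they do the work, as an engineer would, in place of code of your own. Each camera call takes 0.05 s, during which the arm holds its last target. There are 200 camera calls.

## Task

Finish setting up the desk lamp: pour all six steel balls from the scoop cup into the open ballast tray of the lamp stand, and stand the empty cup back upright on the desk. Then take the lamp arm by its balance point (close to the heavy head), lift it, and hold it still and level with its tail block straight above the forked post, about 4 cm clear of the prongs, the bar in line with the fork's slot and the head reaching out over the tray side. Finish while still holding it there, resting on nothing, ready for someone to fit the pin, and leave the other things on the desk alone.

Things in the scene. Friction and masses are not known exactly. Their poses are not given: they have to be found in the camera images.
- stand: White lamp stand, fixed to the desk: base plate 170 x 235 mm and 8 mm thick, with an open square ballast tray (158 mm outside, 4 mm walls, rim 55 mm above the desk, floor 12 mm above it). Origin at desk level under the tray's centre; z up; +y points from the forked post to the tray. The aluminium forked post stands at y = -125 mm: 34 mm wide (x), 24 mm deep (y), its two prongs reaching 130 mm above the desk with a slot 22 mm wide between them, running along y.
- fork_top (a point): Middle of the fork's slot at the level of the prong tips, 130 mm above the desk; axes as the stand's.
- lamp_arm: Loose lamp arm, 0.3 to 0.6 kg, lying level on the desk. Origin at the middle of the underside of its tail block (26 mm long, 16 mm wide, 36 mm high); +x runs along the bar to the head, z up. Aluminium bar 12 mm wide and 14 mm high, its centre line 26 mm above the underside; heavy white round head 64 mm across and 36 mm high (with a 4 mm button on top), centred at x = 260 mm. Gripped well away from the balance point it may tilt in the grip.
- balance (a point): The arm's balance point, on the bar's centre line, 194 mm from the tail block's middle and 66 mm from the head's centre (34 mm from the head's near edge); axes as the lamp arm's.
- cup: White plastic scoop cup, 0.09 kg, loose, holding the six balls (0.26 kg together). Origin at the middle of the underside of its square foot, z up. Flat parallel sides 56 mm apart (along y), 54 mm long in x, walls 4 mm, rim 62 mm high. The back wall (+x) is upright; the front wall (-x) starts at x = -27 mm and leans outwards 40 degrees from vertical to a pouring lip. Tipped about its y axis towards -x by 75 to 80 degrees, all the balls roll out over the lip.
- cup_lip (a point): Middle of the edge of the cup's pouring lip: 76 mm in front of (-x) and 62 mm above the cup's origin.
- ball0_center (a point): Centre of a steel ball 22 mm in diameter, 43 g, one of six lying in the cup at the start.
- ball1_center (a point): Centre of a steel ball 22 mm in diameter, 43 g, one of six lying in the cup at the start.
- ball2_center (a point): Centre of a steel ball 22 mm in diameter, 43 g, one of six lying in the cup at the start.
- ball3_center (a point): Centre of a steel ball 22 mm in diameter, 43 g, one of six lying in the cup at the start.
- ball4_center (a point): Centre of a steel ball 22 mm in diameter, 43 g, one of six lying in the cup at the start.
- ball5_center (a point): Centre of a steel ball 22 mm in diameter, 43 g, one of six lying in the cup at the start.
- mug: Bystander: white ceramic mug, 76 mm wide, 90 mm high, with a handle; origin under its centre. Leave it alone.
- tape: Bystander: small clear tape roll, 44 mm across, 18 mm high, lying flat; origin under its centre. Leave it alone.
- jar: Bystander: glass jar with a metal lid, 60 mm across, 70 mm high; origin under its centre. Leave it alone.
Not all that is in view belongs to the job. What is shaped like the cup but brown or pink is not meant.

How it is judged:
On the way, in this order (a step that is already met when the one before it is completed fails the run):
1. the held cup is tipped with its lip over the ballast tray (angle between cup's own z axis and vertical above 0.8 rad and x of cup_lip in the frame of stand between -0.1 and 0.1 m and y of cup_lip in the frame of stand between -0.1 and 0.1 m and contact force between the fingers and cup above 0.5 N), for 0.2 s.
2. all six balls are in the tray and the cup stands upright on the desk, let go (x of ball0_center in the frame of stand between -0.078 and 0.078 m and y of ball0_center in the frame of stand between -0.078 and 0.078 m and z of ball0_center in the frame of stand between 0.01 and 0.05 m and x of ball1_center in the frame of stand between -0.078 and 0.078 m and y of ball1_center in the frame of stand between -0.078 and 0.078 m and z of ball1_center in the frame of stand between 0.01 and 0.05 m and x of ball2_center in the frame of stand between -0.078 and 0.078 m and y of ball2_center in the frame of stand between -0.078 and 0.078 m and z of ball2_center in the frame of stand between 0.01 and 0.05 m and x of ball3_center in the frame of stand between -0.078 and 0.078 m and y of ball3_center in the frame of stand between -0.078 and 0.078 m and z of ball3_center in the frame of stand between 0.01 and 0.05 m and x of ball4_center in the frame of stand between -0.078 and 0.078 m and y of ball4_center in the frame of stand between -0.078 and 0.078 m and z of ball4_center in the frame of stand between 0.01 and 0.05 m and x of ball5_center in the frame of stand between -0.078 and 0.078 m and y of ball5_center in the frame of stand between -0.078 and 0.078 m and z of ball5_center in the frame of stand between 0.01 and 0.05 m and angle between cup's own z axis and vertical below 0.1 rad and height (world z) of cup between -0.005 and 0.006 m and contact force between the fingers and cup below 0.1 N), for 0.2 s.
3. the lamp arm is lifted clear of the desk by its balance point (contact force between the fingers and lamp_arm above 1 N and distance between the grasp point and balance below 0.03 m and height (world z) of lamp_arm above 0.05 m and height (world z) of balance above 0.06 m), for 0.2 s.
At the end, for the whole second after the job is handed in: Balls in the tray; cup upright on the desk, let go; lamp arm gripped within 30 mm of balance, still, level within 6 deg, touching neither stand nor cup; tail within 20 mm sideways of the fork and 15-75 mm above it; bar within 8 deg of the slot, head on the tray side (all of step 2 and contact force between the fingers and lamp_arm above 1 N and distance between the grasp point and balance below 0.03 m and horizontal distance between lamp_arm and fork_top below 0.02 m and z of lamp_arm in the frame of fork_top between 0.015 and 0.075 m and angle between lamp_arm's own z axis and vertical below 0.1 rad and angle between the x axis of lamp_arm and the y axis of stand, either way round below 0.15 rad and y of balance in the frame of stand above 0 m and linear speed of lamp_arm below 0.03 m/s and contact force between lamp_arm and stand below 0.05 N and contact force between lamp_arm and cup below 0.05 N); the arm keeps its last pose, push and grip.
It fails at once if the mug is moved more than 30 mm (distance of mug from where it was at the start of the episode above 0.03 m).
It fails at once if the tape is moved more than 30 mm (distance of tape from where it was at the start of the episode above 0.03 m).
It fails at once if the jar is moved more than 30 mm (distance of jar from where it was at the start of the episode above 0.03 m).
It also fails if it takes over 72 s, if anything falls off the work surface, if the arm or the gripper's body presses on something with over 40 N, if the wrist force passes 120 N, or if a joint passes its speed limit or range.

## Working session

There is one attempt and no reset: what is moved stays moved. The work goes in short steps, each a Python script; the robot and the scene stay as the last script left them, time stands still between calls to the robot, and variables do not carry over. Pictures are saved under pics/ and viewed, at most 10 in all, crops included, and the job is handed in when it is done.

```bash
mkdir -p pics; ls
python3 - <<'E'
from cell import bot,hand,viewer
import cv2,pickle
d={}
for n in ("scene","top","wrist"):
    d[n]=viewer.read_camera(n); cv2.imwrite(f"pics/{n}0.png",d[n]["image"]); print(n,d[n]["K"],d[n]["D"],d[n]["pose"])
pickle.dump(d,open("d0.pkl","wb"))
print(bot.get_obs())
E
```

```text
pics
scene [[604.65261164   0.         321.40570877]
 [  0.         604.65261164 234.9385905 ]
 [  0.           0.           1.        ]] [-0.09926805  0.          0.          0.          0.        ] [[-0.04497706  0.77199242 -0.63403846  1.35563981]
 [ 0.99891178  0.02691337 -0.03809106  0.08756751]
 [-0.0123419  -0.63506171 -0.7723628   1.21703475]
 [ 0.          0.          0.          1.        ]]
top [[472.30369158   0.         316.82742375]
 [  0.         472.30369158 243.57903198]
 [  0.           0.           1.        ]] [-0.09006845  0.          0.          0.          0.        ] [[ 0.0273167  -0.9947544   0.09857732  0.32533014]
 [-0.99957594 -0.02618716  0.01273443  0.00962472]
 [-0.01008617 -0.09888338 -0.99504791  1.21752763]
 [ 0.          0.          0.          1.        ]]
wrist [[432.25334504   0.         322.92481736]
 [  0.         432.25334504 239.57459018]
 [  0.           0.           1.        ]] [-0.02405635  0.          0.          0.          0.        ] [[-0.33705625  0.90678673  0.25324082  0.14604567]
 [ 0.94148333  0.32420765  0.09218757 -0.61218386]
 [ 0.00149185  0.26949441 -0.9630008   0.37296777]
 [ 0.          0.          0.          1.        ]]
{'t': 0.15, 'joint_positions': array([-9.68388776e-01,  3.85330538e-01,  6.94571953e-03, -3.21347072e-04,
       -1.19398524e+00, -2.58604429e-01]), 'joint_velocities': array([-0.00177598, -0.00313139,  0.00308973,  0.00250016, -0.00022054,
       -0.00034046]), 'joint_efforts': array([ 3.88246153e-04, -3.92678261e+01,  1.88582826e+01,  4.18855369e+00,
       -3.40926141e-03, -7.78324306e-06]), 'eef_pos': array([ 0.21054745, -0.58804591,  0.25250955]), 'ee_rot': array([ 3.13999487e+00, -1.13772142e-04, -2.79790792e+00]), 'ft_force': array([ 0.11083916, -0.7053281 , -0.39453754]), 'wrist_torque': array([-0.04832899, -0.04166536, -0.00329042]), 'grasp_force': 0.0, 'finger_gap': 0.08549879012413614}
```

View pics/top0.png

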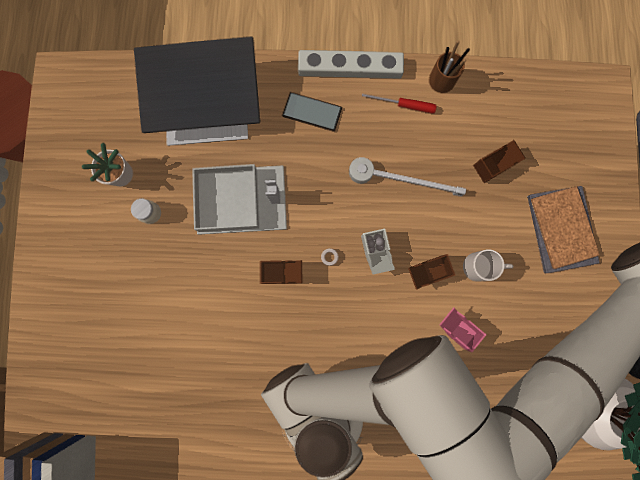

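View pics/scene0.png

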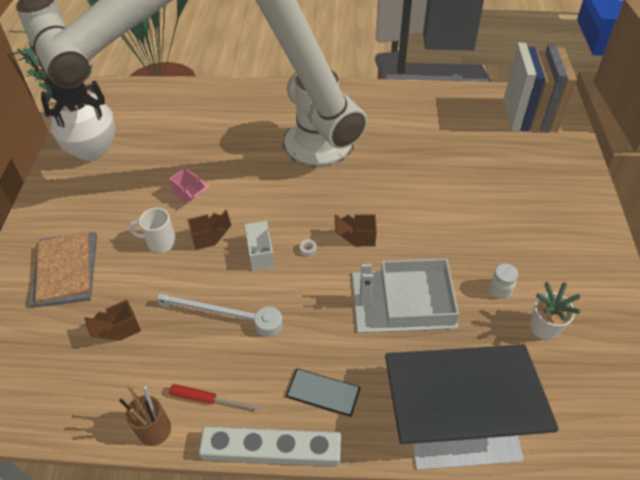

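Cup candidates (top view): white (378,250), brown (281,271), (432,270) and (500,160), pink (463,328); mug (487,265) is also white. The description says white with balls, so I choose (378,250) and check it in a close crop.

Run:
```python
import cv2,pickle,numpy as np
d=pickle.load(open("d0.pkl","rb"))
T=d["top"]["image"];S=d["scene"]["image"]
def c(I,u,v,w,h,W,H): return cv2.resize(I[v:v+h,u:u+w],(W,H),interpolation=cv2.INTER_CUBIC)
a=np.hstack([c(T,345,220,60,60,300,300),c(S,230,210,60,60,300,300)])
a=np.hstack([a,np.zeros((300,200,3),np.uint8)])
b=np.hstack([c(T,185,155,110,82,400,300),c(S,345,250,120,90,400,300)])
cv2.imwrite("pics/crop1.png",np.vstack([a,b]))
```

```text
(no output)
```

View pics/crop1.png

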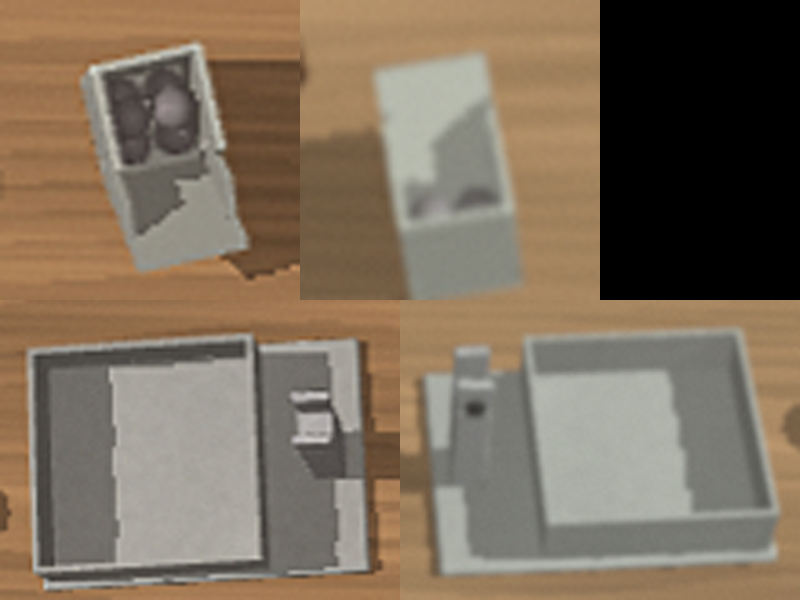

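The crop confirms it: the white cup holds the balls, its back wall faces world +x (rim corners near (363,233) and (385,228)) and its lip faces the robot (near (372,274) and (394,269)). In the stand crop, the tray is on the +y side and the fork near (271,187).

```bash
cat > h.py <<'E'
import cv2,numpy as np
from scipy.spatial.transform import Rotation as R
def ray(c,uv):
    n=cv2.undistortPoints(np.float64(uv).reshape(-1,1,2),c["K"],np.float64(c["D"])).reshape(-1,2)
    return c["pose"][:3,3],np.c_[n,np.ones(len(n))]@c["pose"][:3,:3].T
def plane(c,uv,z):
    o,r=ray(c,uv); return (o+r*((z-o[2])/r[:,2])[:,None])[:,:2]
def proj(c,P):
    M=np.linalg.inv(c["pose"]); rv=cv2.Rodrigues(M[:3,:3])[0]
    return cv2.projectPoints(np.float64(P).reshape(-1,1,3),rv,M[:3,3],c["K"],np.float64(c["D"]))[0].reshape(-1,2)
E
python3 - <<'E'
from h import *
import pickle
d=pickle.load(open("d0.pkl","rb")); t=d["top"]; s=d["scene"]
f=lambda L,u,v,k: [(u+(x+.5)/k-.5,v+(y+.5)/k-.5) for x,y in L]
cup=plane(t,f([(92,68),(202,43),(135,270),(247,247)],345,220,5),.062); print("cup rim",cup.round(4).tolist())
ax=(cup[0]+cup[1]-cup[2]-cup[3])/2; print("len",np.linalg.norm(ax),"(103) w",np.linalg.norm(cup[0]-cup[1]),np.linalg.norm(cup[2]-cup[3]),"yaw",np.arctan2(ax[1],ax[0]))
tr=plane(t,f([(28,48),(252,35),(265,272),(35,275)],185,155,3.645),.055); print("tray",tr.tolist(),tr.mean(0),[np.linalg.norm(tr[i]-tr[i-1]) for i in range(4)])
trs=plane(s,f([(523,35),(743,30),(777,212),(545,223)],345-400/3.333,250,3.333),.055); print("tray scene",trs.mean(0),[np.linalg.norm(trs[i]-trs[i-1]) for i in range(4)])
# fork prong tips: crop corner points z=.13
fk=plane(t,f([(292,393-300),(328,393-300),(292,441-300),(328,441-300)],185,155,3.645),.13); print("fork",fk.tolist(),fk.mean(0))
for e in (tr[0]-tr[1],tr[3]-tr[2]): print("yaw_y",np.arctan2(-e[0],e[1]))
for e in (tr[0]-tr[3],tr[1]-tr[2]): print("yaw_x",np.arctan2(e[1],e[0]))
# lamp arm mask
h=cv2.cvtColor(t["image"],cv2.COLOR_BGR2HSV); m=((h[...,1]<60)&(h[...,2]>110)).astype(np.uint8)*255
n,l,st,ce=cv2.connectedComponentsWithStats(m)
for i in range(1,n):
    if st[i,4]>60: print(st[i],ce[i].round(1))
E
```

```text
cup rim [[0.4685, -0.0886], [0.4824, -0.1427], [0.3696, -0.1114], [0.3823, -0.1662]]
len 0.10214051145628782 (103) w 0.055878636656158595 0.05617007569013063 yaw 0.2283854688236762
tray [[0.6257483709914183, 0.34634824168150835], [0.6379346865257274, 0.1894862054795297], [0.4723933796576629, 0.17344842204607408], [0.4663574442644917, 0.33216554799314363]] [0.55060847 0.2603621 ] [np.float64(0.1600206746740135), np.float64(0.15733469003284875), np.float64(0.1663163695402383), np.float64(0.15883185632916488)]
tray scene [0.54820819 0.26366937] [np.float64(0.15856347947754668), np.float64(0.15984065364668693), np.float64(0.15464544211139852), np.float64(0.15800558583430127)]
fork [[0.5798650224679516, 0.1502327969949391], [0.5803883208320862, 0.1269225419168757], [0.5483209366360591, 0.14895014225471304], [0.5488614695585743, 0.12572062521977517]] [0.56435894 0.13795653]
yaw_y 0.07753238211961008
yaw_y 0.0380111980208314
yaw_x 0.08874683217003396
yaw_x 0.09657944642708507
[ 298   50  106   23 1591] [349.7  61.3]
[ 284   94   56   35 1114] [311.9 110.8]
[166 125  82  21 945] [205.8 134.7]
[ 96 153  29  31  84] [113.5 173.7]
[349 157 117  37 955] [390.6 175.2]
[ 192  164   65   66 3272] [226.6 198.6]
[ 197  166   90   68 1440] [267.2 200.1]
[131 198  20  24 351] [140.8 209.1]
[361 229  34  45 576] [378.5 254.5]
[321 249  17  16 140] [329.1 256.6]
[465 250  48  31 931] [484.3 265.7]
[ 553  263   87  136 5463] [609.2 336.4]
[  261   336   227   119 12410] [386.1 402.7]
[ 514  361   86   97 4842] [558.1 402.8]
[ 581  387   54   63 1249] [606.3 424.8]
[ 418  417  134   63 4992] [492.3 457.1]
[ 41 463  11  17 186] [ 46. 471.]
[317 464  39  16 164] [337.7 474.2]
```

```bash
cat >> h.py <<'E'
CUP=np.array([.4495,-.1217]); CYAW=.228
TRAY=np.array([.5495,.262]); FORK=np.array([.5644,.138]); SYAW=.09
GZ=.045
def cup_R(yaw,tilt): return R.from_euler('z',yaw)*R.from_euler('y',-tilt)
def tool_from_cup(origin,yaw,tilt,s):
    Rc=cup_R(yaw,tilt); Rt=Rc*R.from_matrix(np.array([[s,0,0],[0,-s,0],[0,0,-1.]]))
    return np.asarray(origin)+Rc.apply([0,0,GZ]), Rt.as_euler('xyz')
def tool_from_lip(lip,yaw,tilt,s):
    return tool_from_cup(np.asarray(lip)-cup_R(yaw,tilt).apply([-.076,0,.062]),yaw,tilt,s)
E
python3 - <<'E'
from h import *
from cell import bot
print(bot.get_obs()["t"])
for s in (1,-1):
  for nm,z in (("pre",.15),("grasp",0),("lift",.12)):
    p,o=tool_from_cup([*CUP,z],CYAW,0,s); q=bot.ik(p,o); print(s,nm,None if q is None else np.round(q,2))
  for yaw in (.1,.4,.7,1.0,1.4):
    L=[]
    for tilt,z in ((0,.15),(.5,.14),(.9,.1),(1.15,.09),(1.38,.085)):
      lip=[TRAY[0]+.02*np.cos(yaw),TRAY[1]+.02*np.sin(yaw),z]
      q=bot.ik(*tool_from_lip(lip,yaw,tilt,s)); L.append(None if q is None else np.round(q,2).tolist())
    print(s,yaw,*L,sep="\n  ")
E
```

```text
0.15
1 pre [ 0.09  0.17 -0.46  0.   -0.95  1.71]
1 grasp [ 0.09  0.4  -0.63  0.   -0.54  1.71]
1 lift [ 0.09  0.21 -0.5   0.   -0.87  1.71]
1
  0.1
  [0.63, 0.6, 0.06, 0.0, -1.03, 1.04]
  [0.6, 0.4, -0.59, 1.07, -0.27, 0.07]
  None
  None
  None
1
  0.4
  [0.67, 0.61, 0.07, 0.0, -1.04, 1.3]
  [0.67, 0.41, -0.51, 0.66, -0.21, 0.68]
  None
  [0.11, 0.46, -0.6, -2.72, -0.67, -1.79]
  [0.07, 0.59, -0.74, -2.79, -1.15, -1.65]
1
  0.7
  [0.71, 0.61, 0.07, 0.0, -1.03, 1.56]
  [0.71, 0.42, -0.29, 0.02, -0.36, 1.55]
  [0.51, 0.39, -0.22, -1.16, -0.16, 2.85]
  [0.14, 0.45, -0.4, -2.13, -0.61, -2.24]
  [0.02, 0.56, -0.55, -2.35, -1.04, -1.89]
1
  1.0
  [0.75, 0.59, 0.04, 0.0, -1.02, 1.82]
  [0.68, 0.42, -0.16, -0.31, -0.53, 2.12]
  None
  [0.17, 0.47, -0.27, -1.74, -0.75, -2.5]
  [0.03, 0.57, -0.37, -1.97, -1.07, -2.16]
1
  1.4
  [0.8, 0.55, -0.03, -0.0, -0.99, 2.17]
  [0.63, 0.43, -0.07, -0.5, -0.76, 2.65]
  [0.37, 0.47, -0.09, -1.13, -0.84, -2.95]
  [0.2, 0.53, -0.13, -1.43, -1.04, -2.6]
  [0.08, 0.62, -0.16, -1.61, -1.26, -2.37]
-1 pre [ 0.09  0.17 -0.46  0.   -0.95 -1.43]
-1 grasp [ 0.09  0
[... 314 characters left out ...]
7, 1.35]
  [0.07, 0.59, -0.74, -2.79, -1.15, 1.49]
-1
  0.7
  [0.71, 0.61, 0.07, 0.0, -1.03, -1.58]
  [0.71, 0.42, -0.29, 0.02, -0.36, -1.59]
  [0.51, 0.39, -0.22, -1.16, -0.16, -0.29]
  [0.14, 0.45, -0.4, -2.13, -0.61, 0.91]
  [0.02, 0.56, -0.55, -2.35, -1.04, 1.25]
-1
  1.0
  [0.75, 0.59, 0.04, 0.0, -1.02, -1.32]
  [0.68, 0.42, -0.16, -0.31, -0.53, -1.02]
  [0.41, 0.41, -0.17, -1.22, -0.48, 0.0]
  [0.17, 0.47, -0.27, -1.74, -0.75, 0.64]
  [0.03, 0.57, -0.37, -1.97, -1.07, 0.99]
-1
  1.4
  [0.8, 0.55, -0.03, 0.0, -0.99, -0.97]
  [0.63, 0.43, -0.07, -0.5, -0.76, -0.49]
  [0.37, 0.47, -0.09, -1.13, -0.84, 0.19]
  [0.2, 0.53, -0.13, -1.43, -1.04, 0.54]
  [0.08, 0.62, -0.16, -1.61, -1.26, 0.77]
```

Run:
```python
from h import *
from cell import bot,hand,viewer
s=-1
p,o=tool_from_cup([*CUP,.13],CYAW,0,s); bot.move_ptp(p,o)
c=viewer.read_camera("wrist"); cv2.imwrite("pics/w1.png",c["image"])
p,o=tool_from_cup([*CUP,0],CYAW,0,s); bot.movel(p,velocity=.12)
hand.set_gripper(.03); b=bot.get_obs(); print(b["t"],b["finger_gap"],b["grasp_force"],b["ft_force"],b["eef_pos"]-p)
p,o=tool_from_cup([*CUP,.17],CYAW,0,s); bot.movel(p,velocity=.12)
b=bot.get_obs(); print(b["t"],b["finger_gap"],b["grasp_force"],b["ft_force"])
for yaw in (.9,1.0,1.1):
  d=np.array([np.cos(yaw),np.sin(yaw)]);n=np.array([-d[1],d[0]])
  l=TRAY+.02*d+.02*n
  for tilt,z in ((0,.235),(.25,.2),(.5,.16),(.7,.13),(.9,.1),(1.15,.09),(1.37,.085)):
    q=bot.ik(*tool_from_lip([*l,z],yaw,tilt,s)); print(yaw,tilt,None if q is None else np.round(q,2))
c=viewer.read_camera("scene"); cv2.imwrite("pics/s1.png",c["image"])
```

```text
3.7333 0.05533479363363905 64.65872883796692 [-0.64897265  2.15556201  5.91428029] [0.00056716 0.00016522 0.00081197]
5.3 0.055325626139986775 63.901405334472656 [ 0.11539219 -0.43968479 -3.95056201]
0.9 0 [ 0.77  0.52  0.13 -0.   -1.19 -1.44]
0.9 0.25 [ 0.75  0.43 -0.05 -0.05 -0.84 -1.39]
0.9 0.5 [ 0.73  0.38 -0.22 -0.18 -0.48 -1.26]
0.9 0.7 [ 0.68  0.37 -0.25 -0.51 -0.3  -0.9 ]
0.9 0.9 [ 0.47  0.39 -0.21 -1.24 -0.36 -0.07]
0.9 1.15 [ 0.19  0.45 -0.34 -1.89 -0.68  0.74]
0.9 1.37 [ 0.05  0.55 -0.46 -2.12 -1.03  1.09]
1.0 0 [ 0.78  0.51  0.12  0.   -1.18 -1.35]
1.0 0.25 [ 0.76  0.43 -0.05 -0.08 -0.85 -1.28]
1.0 0.5 [ 0.72  0.38 -0.18 -0.27 -0.54 -1.09]
1.0 0.7 [ 0.64  0.37 -0.2  -0.63 -0.4  -0.69]
1.0 0.9 [ 0.44  0.4  -0.2  -1.24 -0.46  0.  ]
1.0 1.15 [ 0.19  0.45 -0.3  -1.77 -0.74  0.68]
1.0 1.37 [ 0.06  0.56 -0.41 -1.99 -1.06  1.01]
1.1 0 [ 0.79  0.5   0.1   0.   -1.17 -1.26]
1.1 0.25 [ 0.76  0.42 -0.05 -0.11 -0.87 -1.17]
1.1 0.5 [ 0.7   0.38 -0.15 -0.34 -0.59 -0.93]
1.1 0.7 [ 0.6   0.38 -0.17 -0.71 -0.49 -0.53]
1.1 0.9 [ 0.42  0.41 -0.18 -1.22 -0.55  0.06]
1.1 1.15 [ 0.2   0.46 -0.27 -1.68 -0.81  0.63]
1.1 1.37 [ 0.06  0.56 -0.36 -1.89 -1.09  0.94]
```

View pics/s1.png

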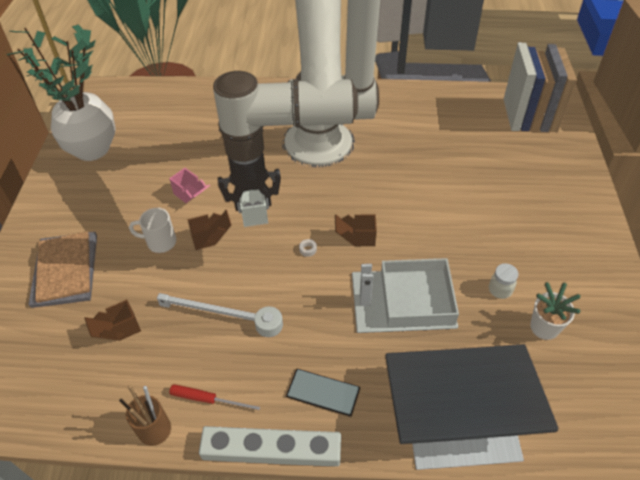

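The scene view shows the cup held upright at (255,207) and everything else undisturbed. Next is the pour, with the tool pointing past the fork.

```bash
cat >> h.py <<'E'
YAW=1.0; _d=np.array([np.cos(YAW),np.sin(YAW)]); _n=np.array([-_d[1],_d[0]]); LIP=TRAY+.02*_d+.02*_n
def lz(t): return float(np.interp(t,[0,.25,.5,.7,.9,1.15,1.37],[.235,.2,.16,.13,.1,.09,.085]))
def tip(bot,a,b,v,n):
    for t in np.linspace(a,b,n+1)[1:]:
        p,o=tool_from_lip([*LIP,lz(t)],YAW,t,-1); bot.movel(p,o,velocity=v)
E
python3 - <<'E'
from h import *
from cell import bot,hand,viewer
bot.move_ptp(*tool_from_lip([*LIP,.235],YAW,0,-1)); print(bot.get_obs()["t"])
tip(bot,0,.6,.12,2); print(bot.get_obs()["t"])
tip(bot,.6,1.37,.06,5); print(bot.get_obs()["t"])
bot.pause(.8); b=bot.get_obs(); print(b["t"],b["finger_gap"],b["grasp_force"],b["ft_force"],b["ee_rot"])
c=viewer.read_camera("scene"); cv2.imwrite("pics/s2.png",c["image"])
E
```

```text
7.15
8.1833
10.625
11.425 0.05515051524745525 66.80565476417542 [ 0.28333629 -0.05675193 -1.63178422] [ 3.14039005  1.36980393 -2.14295336]
```

View pics/s2.png

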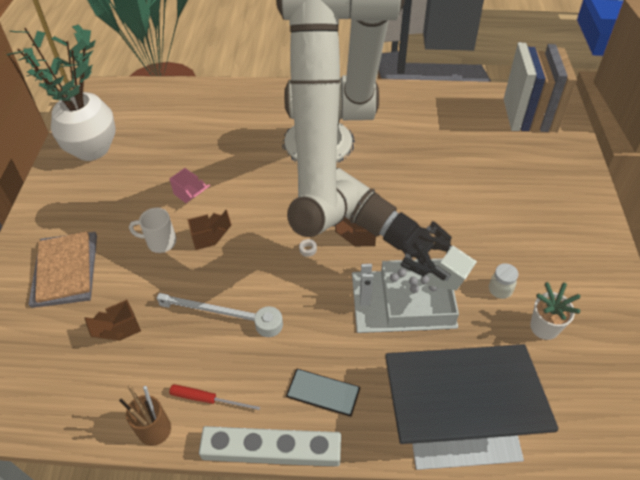

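The balls are in the tray around (415,283). I'll tip a little further to make sure, then return the cup to its old spot.

Run:
```python
from h import *
from cell import bot,hand,viewer
tip(bot,1.37,1.45,.06,1); bot.pause(.3)
tip(bot,1.45,.6,.08,5); tip(bot,.6,0,.12,2); b=bot.get_obs(); print(b["t"],b["ft_force"])
p,o=tool_from_cup([*CUP,.13],CYAW,0,-1); bot.move_ptp(p,o); b=bot.get_obs(); print(b["t"],b["ft_force"])
c=viewer.read_camera("top"); I=c["image"]
p,o=tool_from_cup([*CUP,.001],CYAW,0,-1); bot.movel(p,velocity=.08); b=bot.get_obs();print(b["ft_force"],b["eef_pos"]-p)
hand.set_gripper(.085)
p,o=tool_from_cup([*CUP,.13],CYAW,0,-1); bot.movel(p,velocity=.15)
w=viewer.read_camera("wrist"); print(bot.get_obs()["t"])
a=cv2.resize(I[155:237,185:295],(400,300),interpolation=cv2.INTER_CUBIC); bb=cv2.resize(w["image"],(400,300))
cv2.imwrite("pics/c3.png",np.hstack([a,bb]))
```

```text
15.6167 [ 0.03457148  0.29895801 -1.30168894]
17.4167 [-0.31381772 -0.92562668 -0.59398532]
[-0.09022687  0.35919422 -1.36279537] [3.45485085e-04 1.84277913e-05 4.09305675e-04]
20.6917
```

View pics/c3.png

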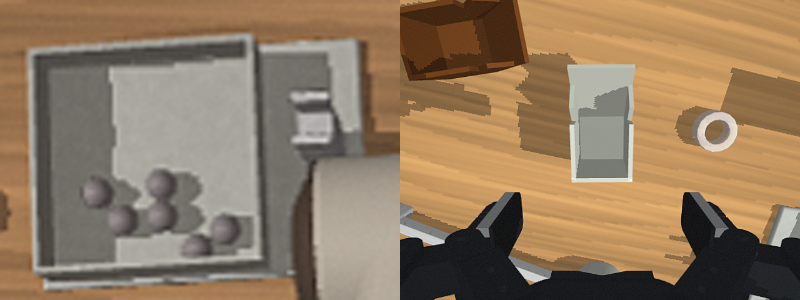

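The left crop shows all six balls in the tray. The right one, from the wrist camera, shows the cup empty, upright and released. Next I locate the lamp arm.

Run:
```python
from h import *
import pickle
d=pickle.load(open("d0.pkl","rb")); t=d["top"]
h=cv2.cvtColor(t["image"],cv2.COLOR_BGR2HSV); m=((h[...,1]<60)&(h[...,2]>110)).astype(np.uint8)
n,l=cv2.connectedComponents(m); i=l[170,362]; ys,xs=np.where(l==i)
hd=(xs<378); P=plane(t,np.c_[xs,ys],.033)
(cx,cy),r=cv2.minEnclosingCircle(np.c_[xs[xs<372],ys[xs<372]].astype(np.float32)); print("headpx",cx,cy,r)
head=plane(t,[(cx,cy)],.036)[0]
B=P[(xs>380)&(xs<452)].astype(np.float32); vx,vy,x0,y0=cv2.fitLine(B,cv2.DIST_HUBER,0,.01,.01).ravel()
u=np.array([vx,vy]); u*=np.sign(u@(head-B.mean(0))); c=np.array([x0,y0])
nrm=np.array([-u[1],u[0]]); print("head",head,"off axis",(head-c)@nrm,"yaw",np.arctan2(u[1],u[0]))
T=plane(t,np.c_[xs,ys][xs>452],.036); a=(T-c)@u; print("tail end->head",(head-c)@u-a.min(),"exp .273")
hc=c+u*((head-c)@u); bal1=hc-.066*u; bal2=c+u*(a.min()+.013+.194); print(bal1,bal2)
```

```text
headpx 360.7608642578125 169.8478240966797 13.041584014892578
head [ 0.63487866 -0.08246798] off axis 0.0036236946571220835 yaw 1.3835516
tail end->head 0.27292133755194425 exp .273
[ 0.62615295 -0.14798891] [ 0.62616759 -0.14791163]
```

Run:
```python
from h import *
from cell import bot,hand,viewer
bal=np.array([.6262,-.1480]); AY=1.3835; TY=np.pi/2+.1; F=np.array([.5625,.138])
tgt=F+.194*np.array([np.cos(TY),np.sin(TY)])
best=None
for s in (0,np.pi):
  o1=[np.pi,0,AY+s]; o2=[np.pi,0,TY+s]
  q1=bot.ik([*bal,.15],o1);q2=bot.ik([*tgt,.25],o2);q3=bot.ik([*tgt,.199],o2)
  print(s,*[None if q is None else np.round(q,2) for q in (q1,q2,q3)])
  if q1 is not None and q2 is not None and q3 is not None:
    k=max(abs(q1[5]),abs(q2[5]))
    if best is None or k<best[0]: best=(k,o1,o2)
_,o1,o2=best
bot.move_ptp([*bal,.15],o1); w=viewer.read_camera("wrist")
bot.movel([*bal,.029],velocity=.1); hand.set_gripper(0.0)
b=bot.get_obs(); print(b["t"],b["finger_gap"],b["grasp_force"],b["ft_force"])
bot.movel([*bal,.09],velocity=.06); bot.pause(.3); b=bot.get_obs(); print(b["t"],b["finger_gap"],b["grasp_force"],b["ft_force"],b["wrist_torque"])
c=viewer.read_camera("scene"); I=c["image"]
a=cv2.resize(I[240:360,130:310],(450,300),interpolation=cv2.INTER_CUBIC); cv2.imwrite("pics/c4.png",np.hstack([a,cv2.resize(w["image"],(350,300))]))
import json; json.dump(dict(o2=list(o2),tgt=tgt.tolist(),bal=bal.tolist()),open("g.json","w"))
```

```text
0 [ 0.02  0.5  -0.08  0.   -0.99  2.94] [ 0.8   0.41  0.03  0.   -1.2   2.44] [ 0.8   0.44 -0.04  0.   -1.09  2.44]
3.141592653589793 [ 0.02  0.5  -0.08  0.   -0.99 -0.21] [ 0.8   0.41  0.03  0.   -1.2  -0.7 ] [ 0.8   0.44 -0.04  0.   -1.09 -0.7 ]
23.8917 0.011010136955844445 60.340420603752136 [0.19721873 0.36548493 1.80012409]
25.3583 0.011156844810800592 59.47724103927612 [-0.53522992 -0.45555591 -4.60580949] [ 0.04409702 -0.00673931 -0.02167878]
```

View pics/c4.png

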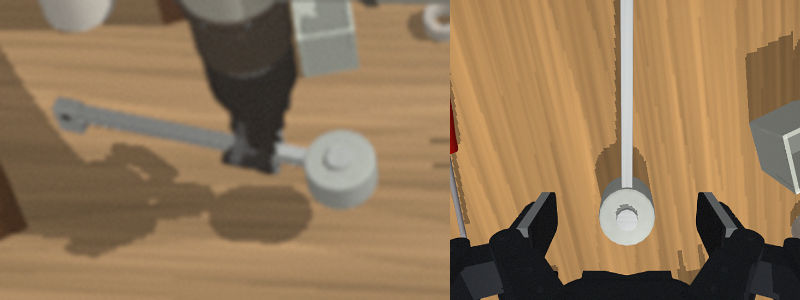

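The crop shows the bar gripped beside the head and the whole arm off the desk, apparently level. Next I carry it to the post.

Run:
```python
from h import *
from cell import bot,hand,viewer
import json
g=json.load(open("g.json"))
bot.movel([*g["bal"],.25],velocity=.12)
bot.move_ptp([*g["tgt"],.25],g["o2"]); bot.movel([*g["tgt"],.2],velocity=.05); bot.pause(.5)
b=bot.get_obs(); print(b["t"],b["eef_pos"],b["ee_rot"],b["finger_gap"],b["grasp_force"],b["ft_force"])
import pickle
D={n:viewer.read_camera(n) for n in ("top","scene")}; pickle.dump(D,open("d1.pkl","wb"))
a=cv2.resize(D["top"]["image"][130:250,150:310],(400,300),interpolation=cv2.INTER_CUBIC)
e=cv2.resize(D["scene"]["image"][190:340,330:530],(400,300),interpolation=cv2.INTER_CUBIC)
cv2.imwrite("pics/c5.png",cv2.resize(np.hstack([a,e]),(800,300)))
# predicted tail-top centre and fork
u=np.array([np.cos(g["o2"][2]-np.pi),np.sin(g["o2"][2]-np.pi)]) 
print(u)
for n in D:
    F=np.array(g["tgt"])-.194*u; H=np.array(g["tgt"])+.066*u
    off,k=((150,130),2.5) if n=="top" else ((330,190),2.)
    uv=proj(D[n],[[*F,.207],[*F,.13],[*H,.211]]); print(n,uv.round(1).tolist(),((uv-off)*k).round(0).tolist())
```

```text
30.3083 [0.54313436 0.33103518 0.20004832] [-3.14153063e+00  1.19161646e-05 -1.47080252e+00] 0.010832877293188506 59.43861722946167 [-0.04045876  0.08654514 -3.86351989]
[-0.09983342  0.99500417]
top [[265.8, 179.9], [269.6, 187.5], [148.5, 188.8]] [[289.0, 125.0], [299.0, 144.0], [-4.0, 147.0]]
scene [[367.9, 249.3], [366.2, 270.7], [488.6, 241.9]] [[76.0, 119.0], [72.0, 161.0], [317.0, 104.0]]
```

View pics/c5.png

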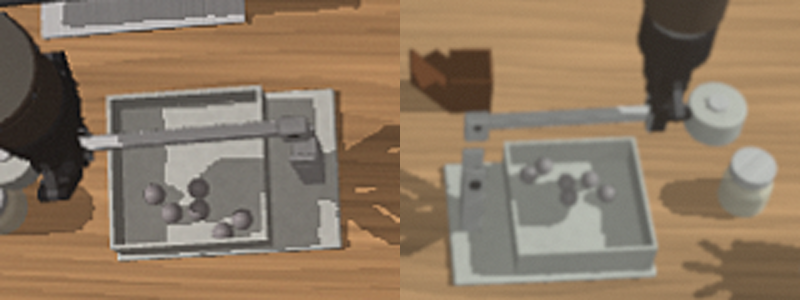

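The tail sits above the fork in both views, but slightly below where I predicted it in the scene view. One enlarged pair of crops will let me check the level.

Run:
```python
from h import *
import pickle
D=pickle.load(open("d1.pkl","rb"))
f=lambda n,u,v,w,h,W,H: cv2.resize(D[n]["image"][v:v+h,u:u+w],(W,H),interpolation=cv2.INTER_CUBIC)
a=f("scene",355,225,150,50,800,267); b=f("top",180,165,100,40,800,320)
cv2.imwrite("pics/c6.png",np.vstack([a,b]))
```

```text
(no output)
```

View pics/c6.png

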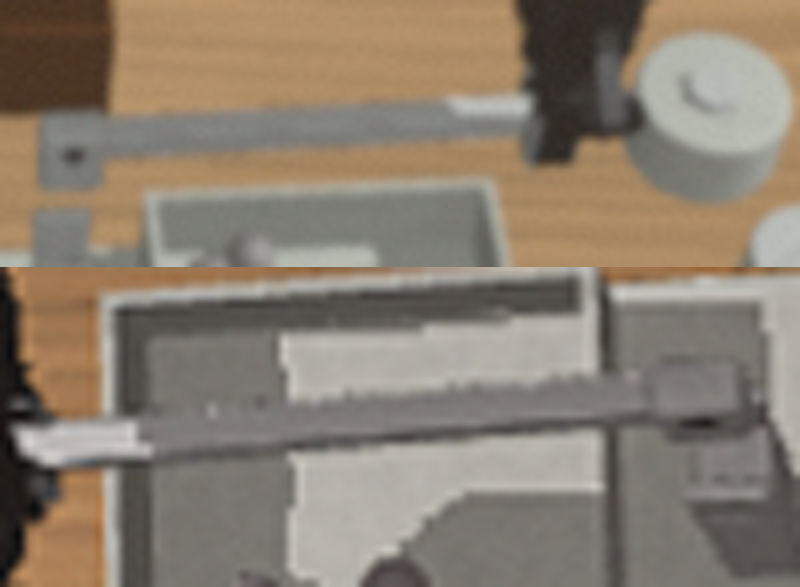

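Run:
```python
from h import *
import pickle
D=pickle.load(open("d1.pkl","rb")); s,t=D["scene"],D["top"]
px=lambda L,u,v,k:[(u+(x+.5)/k-.5,v+(y+.5)/k-.5) for x,y in L]
def mid(a,b):
    (o1,d1),(o2,d2)=a,b; d1,d2=d1[0],d2[0]
    k=np.linalg.lstsq(np.c_[d1,-d2],o2-o1,rcond=None)[0]; p,q=o1+k[0]*d1,o2+k[1]*d2; return (p+q)/2,np.linalg.norm(p-q)
print("tail centre",mid(ray(s,px([(71,151)],355,225,5.333)),ray(t,px([(701,132)],180,165,8))), "expect",[.5625,.138,.189])
# bar line from intersection of view planes
def pl(c,L): o,r=ray(c,L); n=np.cross(r[0],r[1]); return n/np.linalg.norm(n),n/np.linalg.norm(n)@o
n1,c1=pl(s,px([(150,136),(440,123)],355,225,5.333)); n2,c2=pl(t,px([(120,443-267),(600,405-267)],180,165,8))
u=np.cross(n1,n2); u/=np.linalg.norm(u); u*=np.sign(u[1]); print("dir",u,"pitch",np.arcsin(u[2]),"yaw",np.arctan2(u[1],u[0]))
# fork from scene/top prong tips seen in original
f=proj(s,[[.5625,.138,.13]]);print(f)
```

```text
tail centre (array([0.56273321, 0.13751321, 0.19468018]), np.float64(0.002282708647857877)) expect [0.5625, 0.138, 0.189]
dir [-0.09806412  0.995136   -0.00936843] pitch -0.009368567060342052 yaw 1.6690226272515918
[[366.23003269 270.71698522]]
```

Triangulated, the tail is within 1 mm of the planned position, about 4.5 cm above the prongs. The bar is tilted about 0.5° and its yaw of 1.669 is in line with the slot.

```bash
python3 -c "
from cell import bot
print(bot.get_obs()['t'],bot.hand_in())"
```

```text
the job is handed in; nothing more can be done
30.4083 None
```

I handed the job in at 30.4 s, but no verdict came back: all six balls are in the tray, the empty cup stands upright where it was, and the lamp arm is held still and level (within about 0.5°) roughly 4.5 cm above the fork.

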